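# Re-clamp a graphite former with its groove up

### The arm

A 6-joint arm with a two-finger parallel gripper is mounted at the origin on the work surface. World frame = base frame: x ahead of the robot, y to its left, z up, the work surface at z = 0. Lengths are in m, angles in degrees, forces in N, time in s.
With the tool pointing down it reaches from about 0.25 to 0.725 m from the base axis. Payload 9.7 kg.
Tool frame: the origin (TCP) lies midway between the tips of the shut fingers; the grasp point (between the pads) lies 19 mm behind it (bot.pinch_z is the distance from the TCP to the grasp point, in m); z points along the fingers, x is the direction in which the jaws open and shut, and the axes are right-handed (so a half turn about z gives the same grasp; the last joint's range is limited). The gripper opens to 85 mm and grips with 20 to 120 N. Pads are 22 mm wide; open, the fingers measure 114 mm over their backs; the gripper's body (76 mm by 85 mm) begins 54 mm behind the grasp point. The pads swing forward as they close: fully open they stand 13 mm farther back than shut.
Start: joints at [-65.203, 4.979, 10.078, 95.1, 0, 90], TCP at [0.231, -0.499, 0.231] pointing down, gripper open.
Joint ranges: [-179.16, 179.16], [-48.56, 103.87], [-65.8, 70.77], [-126.05, 130.52], [-82.76, 87.17], [-180, 180]. Speed limits (degrees/s): [127.2, 127.2, 147.25, 180, 180, 180].

### API

Orientations are given as [roll, pitch, yaw] about the fixed x, y, z axes, in that order (R = Rz(yaw) Ry(pitch) Rx(roll)).
In Python, from workcell import bot gives the robot as it stands. The module is installed in compiled form; this text tells all that it offers.
- The arm moves only by the shell command python3 -m pendant 'ROWS' [FORCE]. ROWS is JSON, a list of rows, each a list of 7 numbers: the shift along the tool's x, y, z scaled (see below), then the turn, a rotation vector about the tool's x, y, z scaled (see below), then the closure, from 0 (fully open) to 1 (shut). In form: [[tx, ty, tz, wx, wy, wz, jaw], ...]. A call has 1 to 12 rows; each row shifts and turns the pose as measured when the row begins, along the tool's axes as they then stand; what a row does not reach is not made up. The controller multiplies each number of a shift by 0.25 m and each number of a turn by pi rad. A row lasts 1/10 s, in which the tool goes at most 50 mm and 8.59 degrees, less where a joint would pass 70% of its speed; a pose out of reach is approached as far as the arm can. A call with a number of a shift or a turn outside -1 to 1 is refused whole. A call with a gripper value outside its range is refused whole. The fingers move at their own pace and stop on an object; FORCE is the grip in N (left out, the last holds). Time passes only in rows, so rows that do not move let the fingers close. It gives the time, the measured TCP pose, the force and the opening at its end, in the units of the state.
- bot.get_obs(): the state, without advancing time (a new reading comes with each control period).
- bot.camera(name): name is "scene" or "top" or "wrist"; returns the picture (400x640x3 uint8, red, green, blue); there is no depth.
- bot.calibration(name): a dict with "intrinsics" (3x3 intrinsics, pixels), "xyz" and "attitude" of the camera in the world. Camera axes: x right, y up, looking along -z (the intrinsics and any distortion apply to the point x, -y, -z); pixel columns grow to the right and rows downward; lengths in m; the calibration is good to about 2 mm. A picture is of the moment at which its call begins: read the wrist's pose just before it. calibration takes no time and is no camera call; for the wrist camera it gives the pose at the moment of the call.
- bot.job_done(): hands the job in, once; it reports no verdict.
The state is a dict: "time": time; "q": joint angles; "qd": joint speeds; "joint_efforts": joint torques, N m; "ee_pos": TCP position; "tcp_rot": TCP orientation; "wrist_force": force on the tool from outside, world axes, zero at the start; "torque": the same for the moment, N m; "opening": finger opening in m.
Only numpy, scipy, OpenCV 4.12 (cv2) and the standard library are available. Lean on these libraries where they do the work, as an engineer would, in place of code of your own. Each camera call takes 0.05 s, during which the arm holds its last target.

### The job

The graphite former in the slide-jaw fixture is clamped on edge with its groove hidden against the fixed jaw. Draw the jaw back, turn the former so that its grooved face looks straight up, and set it flat on the fixture's bed between the jaws, lengthwise across the slide and roughly centred. Then push the jaw up until the former is firmly clamped square against the fixed jaw, without ramming it (graphite chips), leave jaw and former there, and do not disturb the jar, the tin or the paddle.

Things in the scene. Friction and masses are not known exactly. Their poses are not given: they have to be found in the camera images.
- fixture: Slide-jaw fixture, fixed. Origin on the bench under the foot of the fixed jaw's face, mid-width; z up, x = the way the sliding jaw opens, y across. Base plate 210 x 100 x 12 mm (x -40 to 170). Steel bed 30 mm wide (y), x -24 to 114, top 45 mm above the bench. Fixed jaw 30 mm wide, x -22 to 0, 20 mm tall above the bed.
- seat (a point): Foot of the fixed jaw's gripping face on the bed's top, mid-width: the fixture's origin raised 45 mm. Axes as the fixture's. The former must finish with its centre 20 mm from here along x and 14 mm up.
- jaw (a joint): Sliding jaw: value = gap between the jaw faces in m, 0 to 0.08; starts at about 0.028, closed on the former. Slides along the fixture's x, stays where it is left; about 4 N of friction (plus 8 N per m/s). Jaw 20 mm thick, 30 mm wide, 20 mm tall above the bed; an 8 mm rod (centre 7 mm above the bed) runs from its back to an upright tab for pulling and pushing.
- jaw_tab (a point): Centre of the top of the jaw's upright aluminium tab, which moves with the jaw, 90 mm behind its gripping face in +x. Tab 16 mm along the fixture's x, 26 mm along y, 50 mm tall, its top 95 mm above the bench. Axes as the fixture's.
- former: Dark graphite block, 28 x 56 x 40 mm along own x, y, z, 80 to 140 g, origin at its centre. Starts on edge on the bed: own z up, centre 20 mm above the bed, own +x (grooved face) along the fixture's -x. To finish: own +x up, so 40 mm across the jaws and 28 mm high, own y along the fixture's y, either way round. Its plain ends (56 mm apart in y) overhang bed and jaws by 13 mm and can be gripped.
- groove (a point): Centre of the former's grooved 56 x 40 mm face, 14 mm from the former's centre along its own +x; axes as the former's. The groove, 22 mm wide and 12 mm deep, runs the full length along y. The opposite face is plain.
- jar: Bystander: glass jar with a steel cap, 56 mm across, 75 mm tall; origin under its centre.
- tin: Bystander: dark steel tin, 64 mm across, 60 mm tall; origin under its centre.
- paddle: Bystander: spatula with a dark wooden handle, 200 mm long, lying along its own x; origin under its middle.
Not all that is in view belongs to the job. Of the things like the fixture, leave any that is pink; of the rest the larger one is meant.

How it is judged:
By the outcome, as a careful person would: the job done as asked, in the order asked, and still so for the second after the job is handed in, with the robot touching nothing.
It also fails if it takes over 61 s, if anything falls off the work surface, if the arm or the gripper's body presses on something with over 40 N, if the wrist force passes 120 N, or if a joint passes its speed limit or range.

## Working session

There is one attempt and no reset: what is moved stays moved. The work goes in short steps, Python scripts to look and compute and a shell command to move; the robot and the scene stay as the last step left them, time stands still between calls to the robot, and variables do not carry over. Pictures are saved under pics/ and viewed, and the job is handed in when it is done.

```bash
mkdir -p pics
cat > h.py <<'E'
import numpy as np, cv2
from workcell import bot
from scipy.spatial.transform import Rotation as R
def snap(n,f):
    im=bot.camera(n); cv2.imwrite('pics/'+f,im[:,:,::-1]); return im
E
python3 - <<'E'
from h import *
for n in ['scene','top','wrist']:
    c=bot.calibration(n); print(n,c); snap(n,n+'0.png')
print(bot.get_obs(),bot.pinch_z)
E
```

```text
scene {'intrinsics': array([[457.99861309,   0.        , 317.27832967],
       [  0.        , 457.99861309, 200.16082609],
       [  0.        ,   0.        ,   1.        ]]), 'xyz': array([0.99915131, 0.74344524, 0.71811435]), 'attitude': array([ 55.33946068,   0.50826703, 146.04240095])}
top {'intrinsics': array([[411.46062033,   0.        , 329.54509774],
       [  0.        , 411.46062033, 205.12090894],
       [  0.        ,   0.        ,   1.        ]]), 'xyz': array([ 3.34276533e-01, -2.19698287e-04,  1.07791202e+00]), 'attitude': array([  9.02837583,  -0.20054336, -89.41825394])}
wrist {'intrinsics': array([[342.38186019,   0.        , 321.72801273],
       [  0.        , 342.38186019, 203.00755049],
       [  0.        ,   0.        ,   1.        ]]), 'xyz': array([ 0.30481156, -0.46515532,  0.37339364]), 'attitude': array([-1.84998106e+01,  6.60475469e-03, -6.51503186e+01])}
{'time': 0.15, 'q': array([-6.52034905e+01,  5.00466145e+00,  1.00464172e+01,  9.50988922e+01,
       -7.43201072e-04,  9.00002386e+01]), 'qd': array([-0.05906025, -0.10183817,  0.09833324,  0.00619113, -0.01487056,
       -0.12290134]), 'joint_efforts': array([ 1.06098392e-03, -5.20762217e+01,  4.65043187e+01,  1.38391447e-02,
        2.52691956e-05, -8.86005296e-06]), 'ee_pos': array([ 0.23059788, -0.4991482 ,  0.23075199]), 'tcp_rot': array([ 1.79999257e+02,  5.71364320e-02, -6.52037290e+01]), 'wrist_force': array([-0.57688601, -0.52886625, -1.30221329]), 'torque': array([-0.03212706,  0.01591466,  0.02316142]), 'opening': 0.08522791670269621} 0.0187
```

View pics/scene0.png

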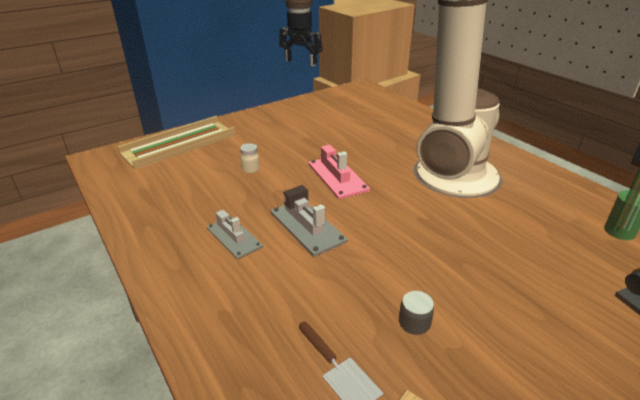

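View pics/top0.png

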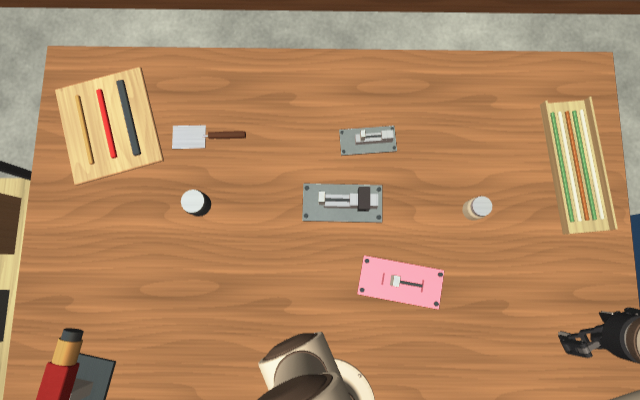

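The fixture meant is the grey one, at about (342,203) in the top view. Its tab is on the left at (321,198) and the former on the right at (364,199). The smaller grey one is at (368,140) and the pink one at (400,283).

Run:
```python
import cv2
im=cv2.imread('pics/top0.png')[170:235,290:400]
cv2.imwrite('pics/t1.png',cv2.resize(im,None,fx=7,fy=7,interpolation=cv2.INTER_CUBIC))
im=cv2.imread('pics/scene0.png')[170:260,260:355]
cv2.imwrite('pics/s1.png',cv2.resize(im,None,fx=6,fy=6,interpolation=cv2.INTER_CUBIC))
```

```text
(no output)
```

View pics/t1.png

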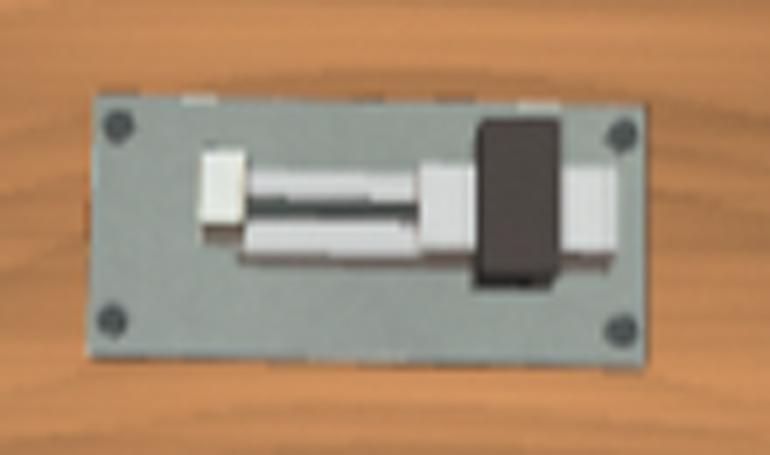

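View pics/s1.png

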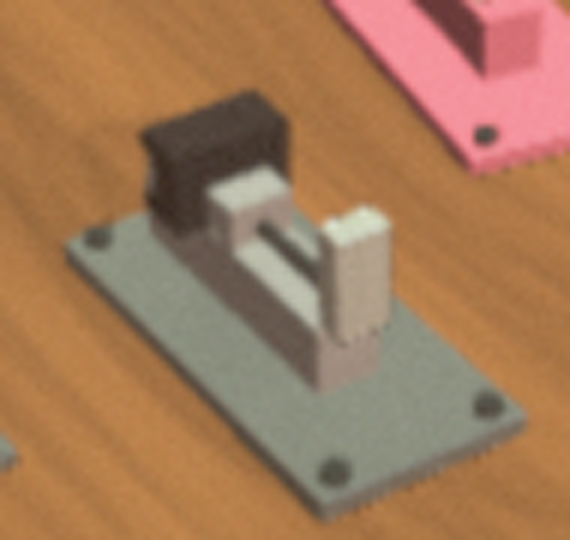

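The zoomed top view shows the plate's corners at about (95,93), (645,105), (645,367) and (90,355). The tab is at the left, and the former, dark, spans columns 476 to 561. I'll fit the fixture pose to these.

```bash
cat >> h.py <<'E'
from scipy.optimize import least_squares
def proj(P,c):
    K=c['intrinsics'];Rm=R.from_euler('xyz',c['attitude'],degrees=True).as_matrix()
    p=(np.asarray(P)-c['xyz'])@Rm; q=np.stack([p[:,0],-p[:,1],-p[:,2]],1)@K.T
    return q[:,:2]/q[:,2:]
def W(P,x,y,yaw):
    P=np.asarray(P,float);c,s=np.cos(yaw),np.sin(yaw)
    return np.stack([x+c*P[:,0]-s*P[:,1],y+s*P[:,0]+c*P[:,1],P[:,2]],1)
E
python3 - <<'E'
from h import *
c=bot.calibration('top')
# fixture pts: left image = +x fixture(world +y); up image= world +x = fixture -y
P=[[.17,-.05,.012],[-.04,-.05,.012],[-.04,.05,.012],[.17,.05,.012],  ]
px=np.array([[95,93],[645,105],[645,367],[90,355]])/7+np.array([290,170])-0.43
tp=[[.126,-.013,.095],[.110,-.013,.095],[.110,.013,.095],[.126,.013,.095]]
tpx=np.array([[203,148],[246,150],[243,224],[198,222]])/7+np.array([290,170])-.43
f=lambda v:(proj(W(P,*v),c)-px).ravel()
s=least_squares(f,[.35,0,np.pi/2]);print(s.x,np.degrees(s.x[2]),s.fun.reshape(-1,2).round(2))
print('tab',(proj(W(tp,*s.x),c)-tpx).round(2))
cs=bot.calibration('scene')
spx=np.array([[66,248],[322,518],[524,415]])/6+np.array([260,170])-.4
SP=[[-.04,-.05,.012],[.17,-.05,.012],[.17,.05,.012]]
print(proj(W(SP,*s.x),cs)-spx)
g=lambda v:np.r_[f(v),(proj(W(SP,*v),cs)-spx).ravel()]
s=least_squares(g,s.x);print(s.x,np.degrees(s.x[2]),s.fun.reshape(-1,2).round(2))
E
```

```text
[ 0.51093709 -0.10052293  1.56093334] 89.4348923818276 [[-0.29 -0.02]
 [ 0.51 -0.12]
 [ 0.51  0.02]
 [-0.73  0.1 ]]
tab [[-0.15  0.2 ]
 [ 0.28  0.05]
 [ 0.48  0.02]
 [ 0.3   0.17]]
[[-0.35412319 -1.21896233]
 [ 0.39387998 -2.29222247]
 [ 1.40890403 -0.49123275]]
[ 0.51185836 -0.099737    1.55736302] 89.2303282996837 [[-0.5  -0.59]
 [ 0.28 -0.41]
 [ 0.14 -0.28]
 [-1.09 -0.49]
 [-0.5  -1.01]
 [-0.01 -1.9 ]
 [ 1.14 -0.05]]
```

```bash
cat >> h.py <<'E'
def go(pos,rpy):
    o=bot.get_obs();R0=R.from_euler('xyz',o['tcp_rot'],degrees=True)
    d=R0.inv().apply(np.array(pos)-o['ee_pos'])/0.25
    w=(R0.inv()*R.from_euler('xyz',rpy,degrees=True)).as_rotvec()/np.pi
    print('shift',d.round(4),'rows',round(np.linalg.norm(d)/.2,2),'turn',w.round(4),'rows',round(np.linalg.norm(w)*180/8.59,2))
def st():
    o=bot.get_obs();print('t',round(o['time'],2),'p',o['ee_pos'].round(4),'rpy',o['tcp_rot'].round(2),'F',o['wrist_force'].round(1),'T',o['torque'].round(2),'open',round(o['opening'],4),'q',o['q'].round(1))
E
python3 -c "
from h import *
go([.51,-.08,.30],[180,0,-65.2]);go([.51,-.08,.30],[180,0,-.7])"
```

```text
shift [-1.0536 -1.7177 -0.276 ] rows 10.17 turn [ 0.      0.0003 -0.    ] rows 0.01
shift [-1.0536 -1.7177 -0.276 ] rows 10.17 turn [-2.000e-04  3.000e-04 -3.584e-01] rows 7.51
```

```bash
python3 -m pendant '[[-0.1,-0.17,-0.027,0,0,0,0],[-0.1,-0.17,-0.027,0,0,0,0],[-0.1,-0.17,-0.027,0,0,0,0],[-0.1,-0.17,-0.027,0,0,0,0],[-0.1,-0.17,-0.027,0,0,0,0],[-0.1,-0.17,-0.027,0,0,0,0],[-0.1,-0.17,-0.027,0,0,0,0],[-0.1,-0.17,-0.027,0,0,0,0],[-0.1,-0.17,-0.027,0,0,0,0],[-0.1,-0.17,-0.027,0,0,0,0]]'
python3 -c "
from h import *
st();go([.51,-.08,.30],[180,0,-.7])"
```

```text
time: 1.15
ee_pos: [0.5121, -0.0924, 0.2956]
tcp_rot: [179.9, 0.3, -65.8]
wrist_force: [0.2, -1.0, 0.9]
opening: 0.0856
t 1.15 p [ 0.5121 -0.0924  0.2956] rpy [179.93   0.32 -65.82] F [ 0.2 -1.   0.9] T [-0.05 -0.05 -0.01] open 0.0856 q [-10.4   3.1  15.4 102.5   0.2 145.5]
shift [-0.049  -0.0127 -0.0172] rows 0.27 turn [-0.0006  0.0018 -0.3618] rows 7.58
```

```bash
python3 -m pendant '[[0,0,0,0,0,-0.0475,0],[0,0,0,0,0,-0.0475,0],[0,0,0,0,0,-0.0475,0],[0,0,0,0,0,-0.0475,0],[0,0,0,0,0,-0.0475,0],[0,0,0,0,0,-0.0475,0],[0,0,0,0,0,-0.0475,0],[0,0,0,0,0,-0.03,0],[0,0,0,0,0,0,0]]'
python3 -c "
from h import *
st();c=bot.calibration('wrist');print(c);snap('wrist','w1.png')
v=[.511,-.1003,np.radians(89.3)]
P=[[.17,-.05,.012],[-.04,-.05,.012],[-.04,.05,.012],[.17,.05,.012],[.126,-.013,.095],[.110,-.013,.095],[.110,.013,.095],[.126,.013,.095],[0,.015,.065],[-.022,.015,.065],[-.022,-.015,.065],[0,.028,.085],[.028,.028,.085],[.028,-.028,.085],[0,-.028,.085]]
print(proj(W(P,*v),c).round(1))"
```

```text
time: 2.05
ee_pos: [0.5154, -0.0849, 0.2927]
tcp_rot: [-179.6, 0.5, 0.5]
wrist_force: [0.6, -0.8, -0.3]
opening: 0.0856
t 2.05 p [ 0.5154 -0.0849  0.2927] rpy [-179.63    0.47    0.48] F [ 0.6 -0.8 -0.3] T [-0.03  0.02 -0.03] open 0.0856 q [ -9.5   3.6  15.5 102.5   0.3  80. ]
{'intrinsics': array([[342.38186019,   0.        , 321.72801273],
       [  0.        , 342.38186019, 203.00755049],
       [  0.        ,   0.        ,   1.        ]]), 'xyz': array([ 0.51601869, -0.00438729,  0.43590328]), 'attitude': array([-18.17723083,   0.46582562,   0.53387363])}
[[367.9  21.3]
 [357.6 201.4]
 [280.7 199.7]
 [277.7  19.2]
 [335.4  56.4]
 [334.8  75. ]
 [307.   74.4]
 [307.1  55.8]
 [305.7 180.6]
 [305.6 199.4]
 [332.  200. ]
 [292.5 185.1]
 [292.3 158.9]
 [346.4 160.2]
 [345.2 186.3]]
```

View pics/w1.png

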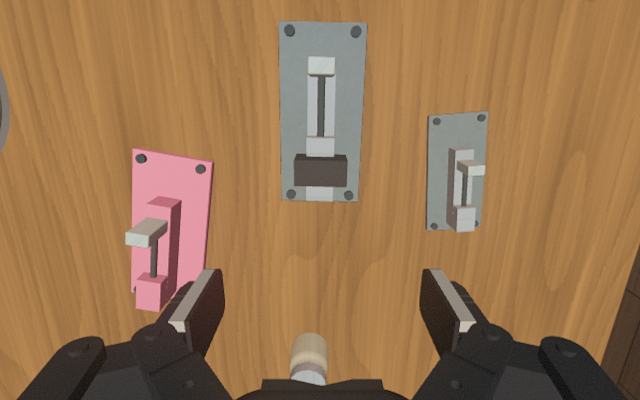

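The wrist view shows the plate corners at about (279,22), (366,24), (358,201) and (281,201), which agrees with the projection to about 1–2 px. I'll zoom in and refine.

Run:
```python
import cv2
im=cv2.imread('pics/w1.png')[12:212,270:376]
im=cv2.resize(im,None,fx=4,fy=4,interpolation=cv2.INTER_CUBIC)
cv2.imwrite('pics/w1a.png',im[:420]);cv2.imwrite('pics/w1b.png',im[420:])
```

```text
(no output)
```

View pics/w1a.png

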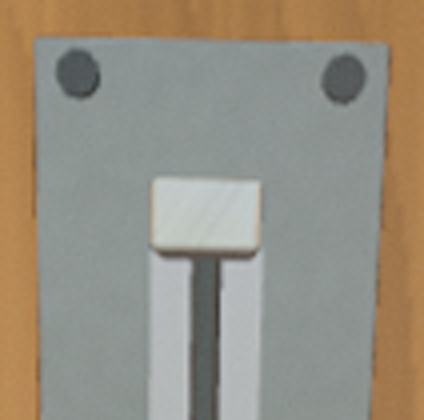

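View pics/w1b.png

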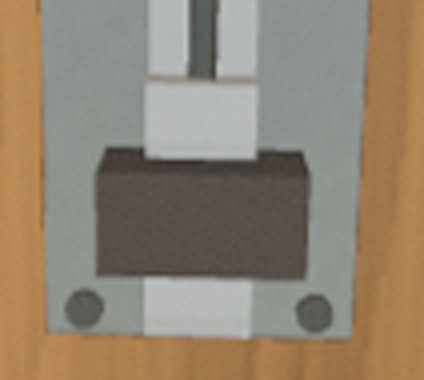

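The zoom shows the tab's top corners at (152,178) to (261,250), and the former's top at (97,172) to (307,278) in the lower crop.

Run:
```python
from h import *
c=bot.calibration('wrist');ct=bot.calibration('top')
P=[[.17,.05,.012],[.17,-.05,.012],[-.04,.05,.012],[-.04,-.05,.012]]
px=np.array([[35,39],[387,43],[47,752],[352,758]])/4+[270,12]-.375*np.ones(2)
T=[[.126,.013,.095],[.126,-.013,.095],[.110,.013,.095],[.110,-.013,.095]]
tx=np.array([[152,178],[261,181],[152,248],[259,250]])/4+[270,12]-.375*np.ones(2)
F=[[.028,.028,.085],[.028,-.028,.085],[0,.028,.085],[0,-.028,.085]]
fx=np.array([[97,592],[309,599],[97,695],[307,698]])/4+[270,12]-.375*np.ones(2)
for A,a in((P,px),(T,tx),(F,fx)):
    s=least_squares(lambda v:(proj(W(A,*v),c)-a).ravel(),[.51,-.1,1.56]);print(s.x.round(4),np.degrees(s.x[2]).round(2),s.fun.round(1))
s=least_squares(lambda v:np.r_[(proj(W(P,*v),c)-px).ravel(),(proj(W(T,*v),c)-tx).ravel(),(proj(W(F,*v),c)-fx).ravel()],[.51,-.1,1.56]);print(s.x.round(4),np.degrees(s.x[2]).round(2),s.fun.round(1))
go([.5115,.018,.2],[180,0,-.7]);go([.5115,.018,.2],[180,0,89.3])
```

```text
[ 0.5112 -0.1013  1.5603] 89.4 [-1.1 -0.9  1.  -0.4 -0.2  1.   0.3  0.9]
[ 0.5111 -0.1001  1.5564] 89.17 [-0.5 -0.5  0.6 -0.7 -0.6  0.6  0.5  0.7]
[ 0.5122 -0.1008  1.5568] 89.2 [-0.4 -0.1  0.6 -0.7 -0.2  0.2 -0.   0.6]
[ 0.5118 -0.1007  1.5624] 89.52 [-0.9 -1.4  1.3 -1.1  0.3  0.6  0.9  0.3 -0.5  0.2  0.6 -0.2 -0.5  1.2
  0.6  1.2 -0.9 -0.1  0.2 -1.  -0.6  0.2 -0.3  0.3]
shift [-0.0102 -0.4093  0.3733] rows 2.77 turn [-0.002   0.0027  0.0056] rows 0.14
shift [-0.0102 -0.4093  0.3733] rows 2.77 turn [-0.0037  0.0005 -0.4944] rows 10.36
```

```bash
python3 -m pendant '[[-0.003,-0.136,0.12,0,0,0,0],[-0.003,-0.136,0.12,0,0,0,0],[-0.003,-0.136,0.12,0,0,0,0],[0,0,0,0,0,-0.0475,0],[0,0,0,0,0,-0.0475,0],[0,0,0,0,0,-0.0475,0],[0,0,0,0,0,-0.0475,0],[0,0,0,0,0,-0.0475,0],[0,0,0,0,0,-0.0475,0],[0,0,0,0,0,-0.0475,0],[0,0,0,0,0,-0.0475,0],[0,0,0,0,0,-0.0475,0]]'
python3 -m pendant '[[0,0,0,0,0,-0.0475,0],[0,0,0,0,0,-0.02,0],[0,0,0,0,0,0,0]]'
python3 -c "
from h import *
st();go([.5127,.0175,.13],[180,0,89.4])"
```

```text
time: 3.3
ee_pos: [0.5109, 0.0216, 0.1972]
tcp_rot: [-179.3, -0.2, 76.6]
wrist_force: [0.7, -0.1, -0.7]
opening: 0.0856
time: 3.6
ee_pos: [0.5108, 0.0215, 0.1969]
tcp_rot: [-179.3, -0.3, 88.9]
wrist_force: [-1.0, -0.4, -0.5]
opening: 0.085
t 3.6 p [0.5108 0.0215 0.1969] rpy [-179.3    -0.3    88.86] F [-1.  -0.4 -0.5] T [-0.05 -0.04 -0.  ] open 0.085 q [ 2.2 -0.2  0.9 91.8  0.3  3.4]
shift [-0.0174  0.0113  0.2675] rows 1.34 turn [-0.0039 -0.0017 -0.003 ] rows 0.11
```

```bash
python3 -m pendant '[[-0.0087,0.0055,0.15,-0.004,-0.002,-0.003,0],[-0.0087,0.0055,0.15,0,0,0,0],[0,0,0.15,0,0,0,0],[0,0,0,0,0,0,0]]'
python3 -c "
from h import *
st();go([.5127,.0175,.066],[180,0,89.4]);snap('wrist','w2.png')"
```

```text
time: 4.0
ee_pos: [0.5139, 0.0171, 0.0822]
tcp_rot: [179.8, 0.1, 88.4]
wrist_force: [0.2, -0.2, 0.2]
opening: 0.0852
t 4.0 p [0.5139 0.0171 0.0822] rpy [1.7977e+02 6.0000e-02 8.8410e+01] F [ 0.2 -0.2  0.2] T [-0.04  0.04 -0.02] open 0.0852 q [  2.   -0.4 -12.   78.2  -0.1   3.5]
shift [ 0.0013 -0.0049  0.0647] rows 0.32 turn [ 0.0013  0.0003 -0.0055] rows 0.12
```

View pics/w2.png

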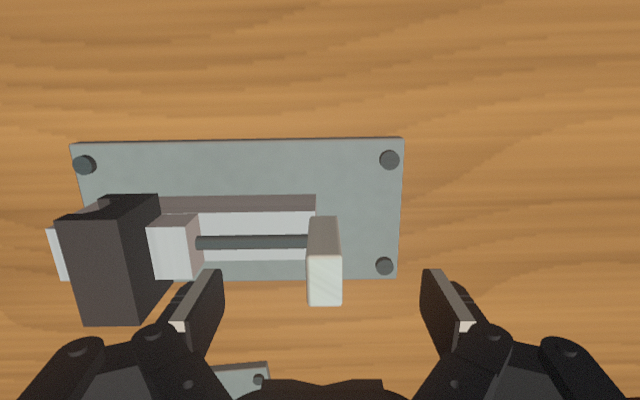

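The tab's top spans columns 307–342, midway between the fingers (222–423), and the groove shows at the former's end. I'll descend and close on the tab.

```bash
python3 -m pendant '[[0.001,-0.005,0.065,0.001,0,-0.0055,0],[0,0,0,0,0,0,1],[0,0,0,0,0,0,1],[0,0,0,0,0,0,1],[0,0,0,0,0,0,1],[0,0,0,0,0,0,1],[0,0,0,0,0,0,1],[0,0,0,0,0,0,1]]' 40
python3 -c "
from h import *
st();go([.5134,.0635,.066],[180,0,89.4])"
```

```text
time: 4.85
ee_pos: [0.5179, 0.0177, 0.0764]
tcp_rot: [179.2, 0.0, 89.2]
wrist_force: [0.7, 0.0, -1.2]
opening: 0.0153
t 4.85 p [0.5179 0.0177 0.0764] rpy [1.7919e+02 2.0000e-02 8.9230e+01] F [ 0.7  0.  -1.2] T [ 0.03 -0.04  0.04] open 0.0153 q [  2.   -0.3 -12.6  77.   -0.1   2.8]
shift [ 0.1828 -0.021   0.0411] rows 0.94 turn [ 0.0045  0.0001 -0.0009] rows 0.1
```

```bash
python3 -m pendant '[[0.046,-0.003,0,0,0,0,1],[0.046,-0.003,0,0,0,0,1],[0.046,-0.003,0,0,0,0,1],[0.046,-0.003,0,0,0,0,1],[0,0,0,0,0,0,1]]'
python3 -c "
from h import *
st();go([.5134,.0635,.066],[180,0,89.4])"
```

```text
time: 5.35
ee_pos: [0.5185, 0.0626, 0.0764]
tcp_rot: [178.9, 0.3, 89.1]
wrist_force: [-1.4, 4.2, -1.3]
opening: 0.0152
t 5.35 p [0.5185 0.0626 0.0764] rpy [178.85   0.33  89.06] F [-1.4  4.2 -1.3] T [1.03 0.3  0.19] open 0.0152 q [  7.2  -0.1 -12.3  76.7  -0.5   8.1]
shift [ 0.0036 -0.0211  0.041 ] rows 0.23 turn [ 0.0064  0.0019 -0.0019] rows 0.14
```

```bash
python3 -m pendant '[[0,0,0,0,0,0,0],[0,0,0,0,0,0,0],[0,0,0,0,0,0,0],[0,0,0,0,0,0,0],[0,0,0,0,0,0,0],[0,0,-0.15,0,0,0,0],[0,0,-0.15,0,0,0,0],[0,0,-0.15,0,0,0,0],[0,0,-0.15,0,0,0,0]]'
python3 -c "
from h import *
st();snap('wrist','w3.png');go([.512,-.14,.24],[180,0,89.4])"
```

```text
time: 6.25
ee_pos: [0.5124, 0.0613, 0.2254]
tcp_rot: [179.5, 0.5, 88.9]
wrist_force: [0.4, -0.2, -0.2]
opening: 0.0856
t 6.25 p [0.5124 0.0613 0.2254] rpy [179.47   0.45  88.94] F [ 0.4 -0.2 -0.2] T [-0.08 -0.02 -0.03] open 0.0856 q [ 7.1 -0.3  4.  93.8 -0.5  8.2]
shift [-0.8063  0.0085 -0.0262] rows 4.03 turn [ 0.0054  0.0022 -0.0025] rows 0.13
```

View pics/w3.png

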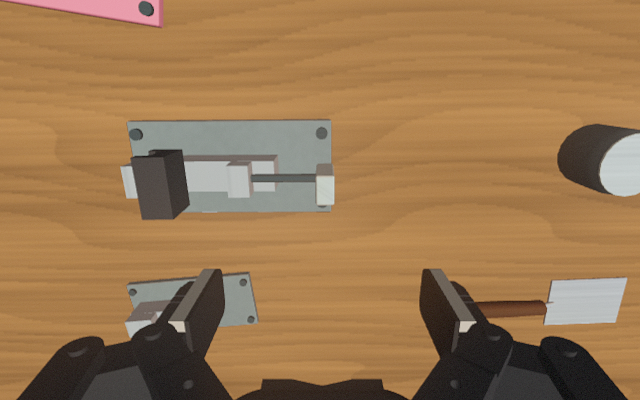

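```bash
python3 -c "
from h import *
c=bot.calibration('top')
for u,z in (((480.5,206),.075),((192,202),.06)):
    print(least_squares(lambda v:(proj([[v[0],v[1],z]],c)-np.array(u)).ravel(),[.5,0]).x)
go([.512,-.22,.26],[180,0,89.4])
o=bot.get_obs()
"
```

```text
[ 0.49545469 -0.37503553]
[0.50026921 0.34247304]
shift [-1.1267  0.0157 -0.1039] rows 5.66 turn [ 0.0054  0.0022 -0.0025] rows 0.13
```

```bash
python3 -m pendant '[[-0.18,0.003,-0.02,0,0,0.0475,0],[0,0,0,0,0,0.0475,0],[0,0,0,0,0,0.0475,0],[0,0,0,0,0,0.0475,0],[0,0,0,0,0,0.0475,0],[0,0,0,0,0,0.0475,0],[0,0,0,0,0,0.0475,0],[0,0,0,0,0,0.0475,0],[0,0,0,0,0,0.0475,0],[0,0,0,0,0,0.0475,0],[0,0,0,0,0,0.025,0]]'
python3 -c "
from h import *
st();go([.512,-.2,.24],[180,0,-.6])"
```

```text
time: 7.4
ee_pos: [0.5153, 0.0129, 0.2403]
tcp_rot: [179.6, -1.4, -1.9]
wrist_force: [0.5, -0.1, -0.1]
opening: 0.0854
t 7.4 p [0.5153 0.0129 0.2403] rpy [179.62  -1.4   -1.89] F [ 0.5 -0.1 -0.1] T [-0.01 -0.    0.07] open 0.0854 q [ 1.7 -1.   5.  94.6 -0.5 93.6]
shift [0.0149 0.8515 0.0072] rows 4.26 turn [ 0.0022 -0.0077 -0.0072] rows 0.23
```

```bash
python3 -m pendant '[[0.003,0.17,0,0.002,-0.004,-0.004,0],[0.003,0.17,0,0,-0.003,-0.003,0],[0.003,0.17,0,0,0,0,0],[0.003,0.17,0,0,0,0,0],[0.003,0.17,0,0,0,0,0],[0,0,0,0.047,0,0,0],[0,0,0,0.047,0,0,0],[0,0,0,0.047,0,0,0],[0,0,0,0.047,0,0,0]]'
python3 -c "
from h import *
st();go([.5117,-.2,.24],[180+65,0,-.6])"
```

```text
time: 8.3
ee_pos: [0.5161, -0.2065, 0.2441]
tcp_rot: [-145.6, -0.8, -0.6]
wrist_force: [0.9, 0.7, -0.6]
opening: 0.0854
t 8.3 p [ 0.5161 -0.2065  0.2441] rpy [-145.63   -0.83   -0.59] F [ 0.9  0.7 -0.6] T [-0.55  0.04  0.03] open 0.0854 q [-35.7  23.2  26.7 114.4  27.9  49.4]
shift [-0.018  -0.0123  0.0278] rows 0.18 turn [ 0.1702 -0.003   0.0036] rows 3.57
```

```bash
python3 -m pendant '[[-0.018,-0.012,0.028,0.047,0,0,0],[0,0,0,0.047,0,0,0],[0,0,0,0.047,0,0,0],[0,0,0,0.03,0,0,0],[0,0,0,0,0,0,0]]'
python3 -c "
from h import *
st();go([.5117,-.154,.097],[180+65,0,-.6]);go([.5117,-.063,.055],[180+65,0,-.6])"
```

```text
time: 8.8
ee_pos: [0.5078, -0.1853, 0.2081]
tcp_rot: [-115.9, -1.9, -2.7]
wrist_force: [1.2, 0.6, -0.4]
opening: 0.0852
t 8.8 p [ 0.5078 -0.1853  0.2081] rpy [-115.94   -1.94   -2.72] F [ 1.2  0.6 -0.4] T [-0.8   0.06 -0.01] open 0.0852 q [-41.9  38.   26.3 130.2  44.9  26.9]
shift [-0.0055  0.3447  0.3078] rows 2.31 turn [ 0.0054 -0.0153  0.0046] rows 0.35
shift [-0.0284  0.3361  0.7079] rows 3.92 turn [ 0.0054 -0.0153  0.0046] rows 0.35
```

```bash
cat > fk.py <<'E'
from h import *
D=[([-65.203,5.005,10.046,95.099,0,90],[.2306,-.49915,.23075],[180,.057,-65.204]),
([-10.4,3.1,15.4,102.5,.2,145.5],[.5121,-.0924,.2956],[179.93,.32,-65.82]),
([-9.5,3.6,15.5,102.5,.3,80],[.5154,-.0849,.2927],[-179.63,.47,.48]),
([2.2,-.2,.9,91.8,.3,3.4],[.5108,.0215,.1969],[-179.3,-.3,88.86]),
([2,-.4,-12,78.2,-.1,3.5],[.5139,.0171,.0822],[179.77,.06,88.41]),
([7.2,-.1,-12.3,76.7,-.5,8.1],[.5185,.0626,.0764],[178.85,.33,89.06]),
([7.1,-.3,4,93.8,-.5,8.2],[.5124,.0613,.2254],[179.47,.45,88.94]),
([1.7,-1,5,94.6,-.5,93.6],[.5153,.0129,.2403],[179.62,-1.4,-1.89]),
([-35.7,23.2,26.7,114.4,27.9,49.4],[.5161,-.2065,.2441],[-145.63,-.83,-.59]),
([-41.9,38,26.3,130.2,44.9,26.9],[.5078,-.1853,.2081],[-115.94,-1.94,-2.72])]
E_=lambda a,v:R.from_euler(a,v,degrees=True)
def fk(q,k,s5=1,s6=1,off=90):
    d1,bx,bz,cx,cz,ex,ez,g=k
    r1=E_('z',q[0]);p=np.array([0,0,d1])
    r=r1*E_('y',q[1]);p=p+r.apply([bx,0,bz])
    r=r*E_('y',-q[2]);p=p+r.apply([cx,0,cz])
    r=r*E_('y',q[3]);p=p+r.apply([ex,0,ez])
    r=r*E_('z',s5*q[4]);p=p+r.apply([g,0,0])
    r=r*E_('x',s6*q[5])
    return p,r
def res(k,s5=1,s6=1):
    return np.concatenate([fk(q,k,s5,s6)[0]-p for q,p,_ in D])
E
python3 - <<'E'
from fk import *
best=None
for s5 in(1,-1):
    s=least_squares(lambda k:np.r_[res(k,s5),1e-3*(k-[.3,0,.3,.3,0,.1,0,.2])],[.3,0,.3,.3,0,.1,0,.2])
    print(s5,s.x.round(4),(s.fun[:30].reshape(-1,3)*1000).round(1).tolist())
    k=s.x
    for s6 in (1,-1):
        M=[(fk(q,k,s5,s6)[1].inv()*E_('xyz',a)) for q,p,a in D]
        m=R.concatenate(M);print(s6,m.mean().as_rotvec(degrees=True).round(1),[(m.mean().inv()*x).magnitude().round(3) for x in M])
E
```

```text
1 [ 0.1604  0.0012  0.4198  0.5191  0.0361  0.1443 -0.0015  0.2852] [[0.0, 0.0, -0.1], [-0.0, -0.6, 0.4], [-0.2, 0.2, -0.4], [0.1, -0.4, -0.0], [-0.1, 0.3, -0.5], [-0.1, 0.4, -0.0], [0.2, 0.0, 0.3], [-0.1, -0.1, 0.7], [0.0, -0.1, -0.3], [0.0, 0.1, -0.0]]Traceback (most recent call last):
  File "<stdin>", line 9, in <module>
AttributeError: 'float' object has no attribute 'round'
```

```bash
cat >> fk.py <<'E'
s=least_squares(lambda k:np.r_[res(k),1e-3*(k-[.3,0,.3,.3,0,.1,0,.2])],[.3,0,.3,.3,0,.1,0,.2]);K=s.x
def M_(s6): 
    M=R.concatenate([(fk(q,K,1,s6)[1].inv()*E_('xyz',a)) for q,p,a in D]);m=M.mean();return m,np.degrees((m.inv()*M).magnitude()).max()
S6=min((1,-1),key=lambda s:M_(s)[1]);TM,err=M_(S6)
lo=np.array([-179.16,-48.56,-65.8,-126.05,-82.76,-180]);hi=np.array([179.16,103.87,70.77,130.52,87.17,180])
def ik(pos,rpy,q0):
    Rt=E_('xyz',rpy)
    def f(q):
        p,r=fk(q,K,1,S6);return np.r_[(p-pos)*10,(Rt.inv()*(r*TM)).as_rotvec()]
    s=least_squares(f,q0);return s.x.round(1),np.abs(s.fun).max()
E
python3 - <<'E'
from fk import *
print(S6,err)
q=bot.get_obs()['q']
fx=.5117
for th in (45,55,60,65):
    tz=np.array([0,np.sin(np.radians(th)),-np.cos(np.radians(th))])
    G=np.array([fx,-.0847,.065]);
    for back in (0,.1):
        print(th,back,*ik(G+(.024-back)*tz,[180+th,0,-.6],q))
    print(' up',*ik(G+.024*tz+[0,0,.08],[180+th,0,-.6],q))
    for z in (.08,0): 
        t2=np.radians(th-90);tz=np.array([0,np.sin(t2),-np.cos(t2)])
        print(' end',z,*ik(np.array([fx,-.079,.057+z])+.024*tz,[180+th-90,0,-.6],[0,0,0,90,-30,90]))
E
```

```text
1 0.1084700854748459
45 0 [-27.9  20.4  -3.1  91.2  38.9  53.9] 3.945732629517806e-12
45 0.1 [-33.7  24.    9.3 103.9  36.3  47.3] 5.736522368238184e-12
 up [-27.9  17.5   2.4  99.5  38.9  53.9] 1.0333400801698644e-12
 end 0.08 [ 11.6   6.5 -10.3  85.2 -43.7 107.1] 4.257899588466785e-11
 end 0 [ 11.6   9.7 -15.8  76.4 -43.7 107.1] 1.183332376530899e-08
55 0 [-30.4  27.5   0.9  98.7  45.3  45.1] 4.873434988894587e-11
55 0.1 [-36.8  32.5  13.8 111.4  41.4  38.1] 8.133968498746924e-09
 up [-30.4  24.    5.3 106.7  45.3  45.1] 3.920475055707584e-12
 end 0.08 [  7.9   2.7 -10.7  82.5 -34.6 100.3] 1.0380585280245214e-12
 end 0 [  7.9   5.4 -16.9  73.6 -34.6 100.3] 5.695860449961287e-10
60 0 [-31.4  31.4   3.  103.1  48.   40. ] 6.438891086979481e-11
60 0.1 [-38.   37.   16.1 115.6  43.5  33.2] 1.0123884064405786e-07
 up [-31.4  27.5   6.8 110.9  48.   40. ] 3.5638159090467525e-12
 end 0.08 [  5.7   1.4 -10.7  81.6 -29.8  97.3] 1.2290168882600483e-12
 end 0 [  5.7   3.8 -17.2  72.7 -29.8  97.3] 8.64022048352453e-11
65 0 [-32.3  35.5   5.1 108.   50.5  34.4] 1.542591054892739e-10
65 0.1 [-39.   41.6  18.5 120.   45.3  28.1] 7.105427357601002e-14
 up [-32.3  31.2   8.3 115.5  50.5  34.4] 3.603506382177102e-12
 end 0.08 [  3.5   0.3 -10.5  81.1 -24.9  94.5] 7.086854880711257e-08
 end 0 [  3.5   2.5 -17.3  72.1 -24.9  94.5] 2.0032586700580168e-11
```

```bash
python3 -m pendant '[[-0.002,0.115,0.1,0.005,-0.015,0.005,0],[-0.002,0.115,0.1,0,0,0,0],[-0.002,0.115,0.1,0,0,0,0]]'
python3 -c "
from h import *
st();go([.5117,-.154,.097],[180+65,0,-.6]);go([.5117,-.063,.055],[180+65,0,-.6]);snap('wrist','w4.png');snap('scene','s4.png')"
```

```text
time: 9.1
ee_pos: [0.5098, -0.1574, 0.1012]
tcp_rot: [-115.7, -0.2, -0.7]
wrist_force: [0.8, -0.4, -0.1]
opening: 0.0857
t 9.1 p [ 0.5098 -0.1574  0.1012] rpy [-115.74   -0.24   -0.66] F [ 0.8 -0.4 -0.1] T [-0.8  -0.02 -0.04] open 0.0857 q [-39.3  40.9  18.4 119.8  44.8  28.4]
shift [0.0075 0.0091 0.0197] rows 0.11 turn [ 0.0041 -0.0009  0.001 ] rows 0.09
shift [0.0026 0.0023 0.4205] rows 2.1 turn [ 0.0041 -0.0009  0.001 ] rows 0.09
```

View pics/w4.png

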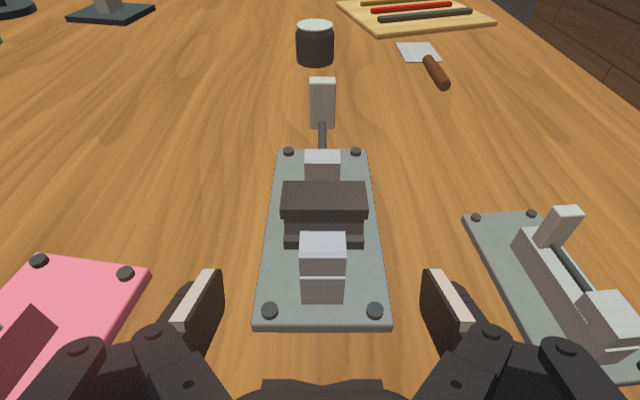

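View pics/s4.png

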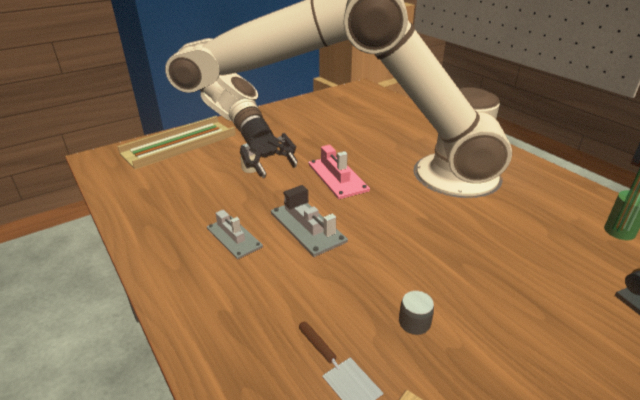

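```bash
python3 -m pendant '[[0.002,0.002,0.14,0.004,-0.001,0.001,0],[0,0,0.14,0,0,0,0],[0,0,0.12,0,0,0,0]]'
python3 -c "
from h import *
st();go([.5117,-.063,.055],[180+65,0,-.6]);snap('wrist','w5.png')"
```

```text
time: 9.5
ee_pos: [0.5127, -0.0685, 0.0626]
tcp_rot: [-115.2, -0.1, -0.7]
wrist_force: [0.7, 1.2, 1.0]
opening: 0.0854
t 9.5 p [ 0.5127 -0.0685  0.0626] rpy [-1.1522e+02 -6.0000e-02 -6.8000e-01] F [0.7 1.2 1. ] T [-0.86 -0.    0.03] open 0.0854 q [-32.6  35.3   6.  109.   50.2  34.3]
shift [-0.0045  0.0182  0.0327] rows 0.19 turn [ 0.0012 -0.0005  0.0001] rows 0.03
```

View pics/w5.png

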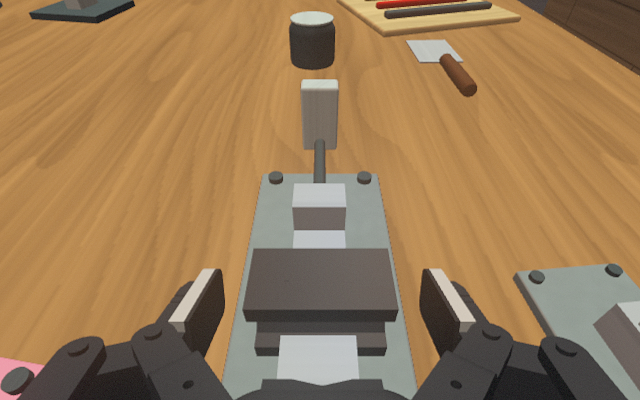

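```bash
python3 -m pendant '[[-0.004,0.022,0.036,0.001,0,0,0],[0,0,0,0,0,0,0]]'
python3 -c "
from h import *
st();go([.5117,-.063,.055],[180+65,0,-.6])"
python3 -m pendant '[[0,0,0,0,0,0,1],[0,0,0,0,0,0,1],[0,0,0,0,0,0,1],[0,0,0,0,0,0,1],[0,0,0,0,0,0,1],[0,0,0,0,0,0,1]]' 50
python3 -c "
from h import *
st();go([.5117,-.063,.055],[180+65,0,-.6]);snap('wrist','w6.png')"
```

```text
time: 9.75
ee_pos: [0.5126, -0.0593, 0.0564]
tcp_rot: [-115.2, -0.2, -0.4]
wrist_force: [0.6, 0.7, 0.0]
opening: 0.0853
t 9.75 p [ 0.5126 -0.0593  0.0564] rpy [-115.2    -0.18   -0.41] F [0.6 0.7 0. ] T [-0.82  0.03  0.05] open 0.0853 q [-31.9  35.    4.9 107.7  50.6  34.7]
shift [-0.0036  0.0115 -0.0108] rows 0.08 turn [0.0011 0.0006 0.0013] rows 0.04
time: 10.35
ee_pos: [0.5141, -0.0619, 0.0594]
tcp_rot: [-115.2, -0.3, -0.5]
wrist_force: [0.3, 6.0, -0.3]
opening: 0.0548
t 10.35 p [ 0.5141 -0.0619  0.0594] rpy [-115.25   -0.26   -0.54] F [ 0.3  6.  -0.3] T [-0.41 -0.09  0.01] open 0.0548 q [-32.   35.1   5.3 108.1  50.6  34.7]
shift [-0.0095  0.0178  0.0034] rows 0.1 turn [ 0.0014 -0.0003  0.0015] rows 0.04
```

View pics/w6.png

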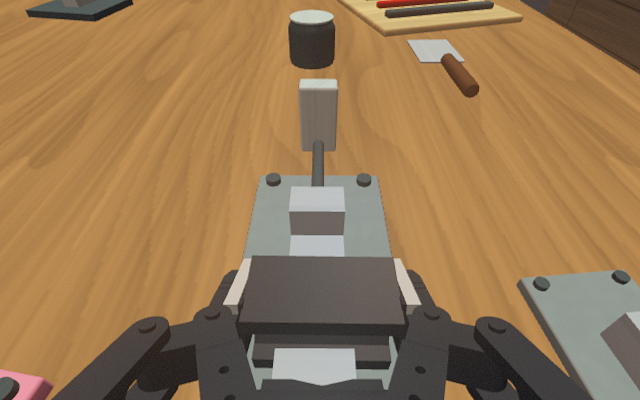

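The former is gripped, with opening 0.0548, pads on both ends and the former centred. I'll ease off the fixed jaw, lift, then turn.

```bash
python3 -m pendant '[[0,-0.016,0.035,0,0,0,1],[0,-0.08,-0.037,0,0,0,1],[0,-0.08,-0.037,0,0,0,1],[0,-0.08,-0.037,0,0,0,1],[0,-0.08,-0.037,0,0,0,1]]'
python3 -c "
from h import *
st()
th=-25
t=np.radians(th);tz=np.array([0,np.sin(t),-np.cos(t)])
go(np.array([.5117,-.079,.155])+.024*tz,[180+th,0,-.6]);snap('wrist','w7.png')"
```

```text
time: 10.9
ee_pos: [0.5129, -0.0505, 0.1468]
tcp_rot: [-115.1, 0.1, -0.6]
wrist_force: [0.2, 0.4, -0.4]
opening: 0.0552
t 10.9 p [ 0.5129 -0.0505  0.1468] rpy [-1.1515e+02  6.0000e-02 -6.1000e-01] F [ 0.2  0.4 -0.4] T [-1.    0.04  0.01] open 0.0552 q [-31.2  29.6   7.7 115.4  51.2  35.8]
shift [-0.0032  0.1148 -0.1168] rows 0.82 turn [-4.992e-01  3.000e-04 -2.000e-04] rows 10.46
```

View pics/w7.png

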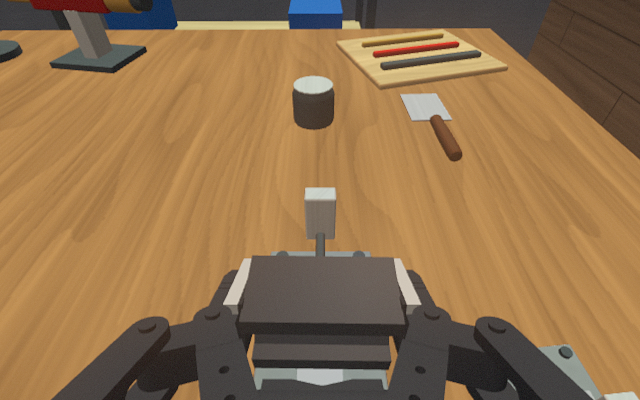

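```bash
cat >> h.py <<'E'
fix=np.array([.5117,-.1007,0]);fyaw=89.4
Rf=R.from_euler('z',fyaw,degrees=True)
Rg=R.from_euler('xyz',[-115.25,-.26,-.54],degrees=True)
c_t=Rg.inv().apply(fix+Rf.apply([.014,0,.065])-np.array([.5141,-.0619,.0594]))
Rfm0=Rf*R.from_euler('z',180,degrees=True)
Rrel=Rg.inv()*Rfm0      # former in tool
def former():
    o=bot.get_obs();Rt=R.from_euler('xyz',o['tcp_rot'],degrees=True)
    p=Rf.inv().apply(o['ee_pos']+Rt.apply(c_t)-fix-[0,0,.045]); m=(Rf.inv()*Rt*Rrel).as_matrix()
    print('former in seat',(p*1000).round(1),'ownx',m[:,0].round(3),'owny',m[:,1].round(3))
def gof(pmm):
    Rt=Rf*R.from_matrix(np.array([[0,0,1],[0,-1,0],[1,0,0.]]))*Rrel.inv()
    pos=fix+[0,0,.045]+Rf.apply(np.array(pmm)/1000)-Rt.apply(c_t)
    print('tcp target',pos.round(4),Rt.as_euler('xyz',degrees=True).round(2));go(pos,Rt.as_euler('xyz',degrees=True))
E
python3 -m pendant '[[0,-0.07,-0.034,-0.0477,0,0,1],[0,0,0,-0.0477,0,0,1],[0,0,0,-0.0477,0,0,1],[0,0,0,-0.0477,0,0,1],[0,0,0,-0.0477,0,0,1],[0,0,0,-0.0477,0,0,1],[0,0,0,-0.0477,0,0,1],[0,0,0,-0.0477,0,0,1],[0,0,0,-0.0477,0,0,1]]'
python3 -c "
from h import *
print(c_t);st();former();gof([24,0,70])"
```

```text
time: 11.85
ee_pos: [0.517, -0.0551, 0.1648]
tcp_rot: [167.7, -0.3, -1.6]
wrist_force: [0.4, -0.4, -1.8]
opening: 0.0554
[-0.00199412  0.00551464 -0.02484206]
t 11.85 p [ 0.517  -0.0551  0.1648] rpy [167.65  -0.27  -1.61] F [ 0.4 -0.4 -1.8] T [0.25 0.02 0.01] open 0.0554 q [  0.6  -0.3  -3.4  87.1 -12.3  92.3]
former in seat [ 45.6  -2.7 145.2] ownx [-0.223  0.01   0.975] owny [-0.022 -1.     0.005]
tcp target [ 0.5139 -0.0823  0.0902] [ 1.5475e+02  6.0000e-02 -3.4000e-01]
shift [-0.0107  0.0427  0.3149] rows 1.59 turn [-0.0717  0.0006 -0.0073] rows 1.51
```

```bash
python3 -m pendant '[[-0.005,0.02,0.1,-0.04,0,-0.005,1],[-0.005,0.02,0.1,-0.033,0,-0.003,1],[0,0,0,0,0,0,1]]'
python3 -c "
from h import *
st();former();gof([24,0,40]);snap('wrist','w8.png');snap('scene','s8.png')"
```

```text
time: 12.15
ee_pos: [0.5149, -0.0753, 0.1191]
tcp_rot: [153.9, -0.1, 0.1]
wrist_force: [-0.1, 0.6, -1.6]
opening: 0.0557
t 12.15 p [ 0.5149 -0.0753  0.1191] rpy [ 1.5389e+02 -1.2000e-01  9.0000e-02] F [-0.1  0.6 -1.6] T [ 0.55  0.07 -0.05] open 0.0557 q [  5.6   0.9  -9.8  81.9 -26.   96.1]
former in seat [31.4 -0.8 98.8] ownx [0.015 0.003 1.   ] owny [ 0.008 -1.     0.003]
tcp target [ 0.5139 -0.0823  0.0602] [ 1.5475e+02  6.0000e-02 -3.4000e-01]
shift [-0.0044 -0.0784  0.224 ] rows 1.19 turn [ 0.0048 -0.0019  0.0017] rows 0.11
```

View pics/w8.png

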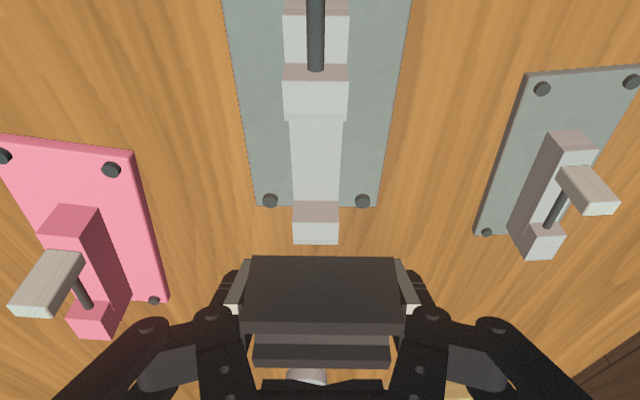

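View pics/s8.png

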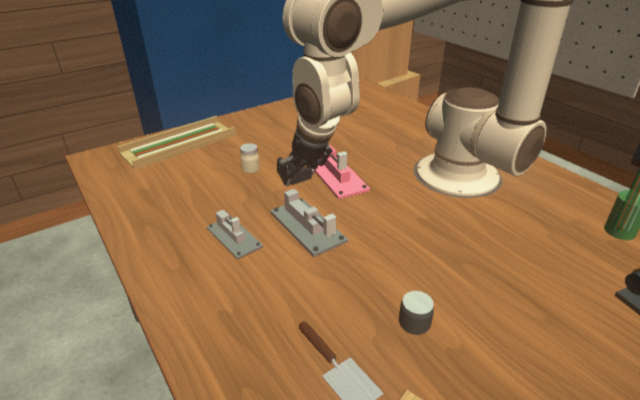

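```bash
python3 -m pendant '[[-0.002,-0.039,0.112,0.0048,-0.002,0.002,1],[-0.002,-0.039,0.1,0,0,0,1],[0,0,0,0,0,0,1]]'
python3 -c "
from h import *
st();former();gof([23.5,0,17])"
```

```text
time: 12.55
ee_pos: [0.5188, -0.0807, 0.0705]
tcp_rot: [155.6, -0.7, -0.7]
wrist_force: [-0.0, 0.1, -2.1]
opening: 0.0552
t 12.55 p [ 0.5188 -0.0807  0.0705] rpy [155.61  -0.73  -0.71] F [-0.   0.1 -2.1] T [ 0.48  0.01 -0.03] open 0.0552 q [  4.1   1.7 -14.   75.7 -24.4  95.3]
former in seat [25.3 -4.6 50.3] ownx [-0.015  0.014  1.   ] owny [-0.007 -1.     0.014]
tcp target [ 0.5139 -0.0828  0.0372] [ 1.5475e+02  6.0000e-02 -3.4000e-01]
shift [-0.0214 -0.047   0.1246] rows 0.67 turn [-0.0048 -0.0031 -0.0037] rows 0.14
```

```bash
python3 -m pendant '[[-0.021,-0.023,0.06,-0.0048,-0.003,-0.0037,1],[0,-0.02,0.04,0,0,0,1]]'
python3 -c "
from h import *
st();former();gof([23.5,0,15])"
```

```text
time: 12.75
ee_pos: [0.5158, -0.0821, 0.0465]
tcp_rot: [154.8, -0.3, -0.5]
wrist_force: [-1.0, -0.3, -1.9]
opening: 0.0553
t 12.75 p [ 0.5158 -0.0821  0.0465] rpy [154.84  -0.28  -0.45] F [-1.  -0.3 -1.9] T [ 0.48  0.03 -0.  ] open 0.0553 q [  4.3   2.6 -16.   73.4 -25.1  95.3]
former in seat [24.2 -1.8 26.3] ownx [-0.002  0.006  1.   ] owny [-0.002 -1.     0.006]
tcp target [ 0.5139 -0.0828  0.0352] [ 1.5475e+02  6.0000e-02 -3.4000e-01]
shift [-0.0079 -0.0164  0.0422] rows 0.23 turn [-0.0005 -0.0014 -0.0014] rows 0.04
```

```bash
python3 -m pendant '[[-0.008,-0.013,0.03,0,-0.0014,-0.0014,1],[0,-0.002,0.008,0,0,0,1],[0,-0.002,0.006,0,0,0,1]]'
python3 -c "
from h import *
st();former();gof([23.5,0,14]);snap('wrist','w9.png');snap('top','t9.png');snap('scene','s9.png')
im=cv2.imread('pics/top0.png')
a=cv2.resize(cv2.imread('pics/s9.png')[150:270,240:400],None,fx=5,fy=5,interpolation=cv2.INTER_CUBIC);cv2.imwrite('pics/s9z.png',a)"
```

```text
time: 13.05
ee_pos: [0.5141, -0.0827, 0.0344]
tcp_rot: [154.9, 0.0, -0.3]
wrist_force: [-6.7, 7.9, 21.3]
opening: 0.056
t 13.05 p [ 0.5141 -0.0827  0.0344] rpy [ 1.5488e+02  5.0000e-02 -3.2000e-01] F [-6.7  7.9 21.3] T [-0.18  1.69 -0.73] open 0.056 q [  4.2   3.  -16.9  72.3 -25.   95. ]
former in seat [23.5 -0.2 14.2] ownx [-0.002  0.     1.   ] owny [ 0. -1.  0.]
tcp target [ 0.5139 -0.0828  0.0342] [ 1.5475e+02  6.0000e-02 -3.4000e-01]
shift [-0.0009 -0.0001  0.0009] rows 0.01 turn [-0.0007 -0.0001  0.0001] rows 0.02
```

View pics/w9.png

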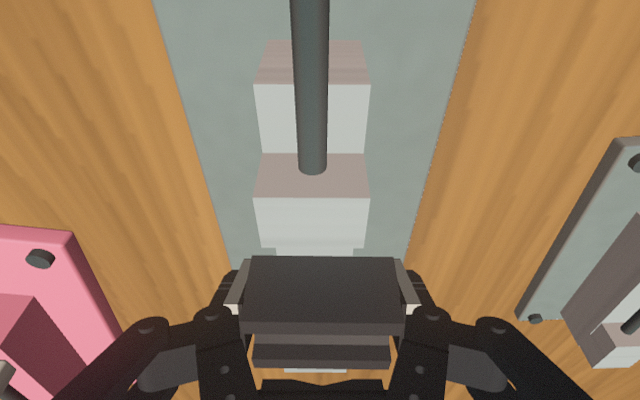

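View pics/s9z.png

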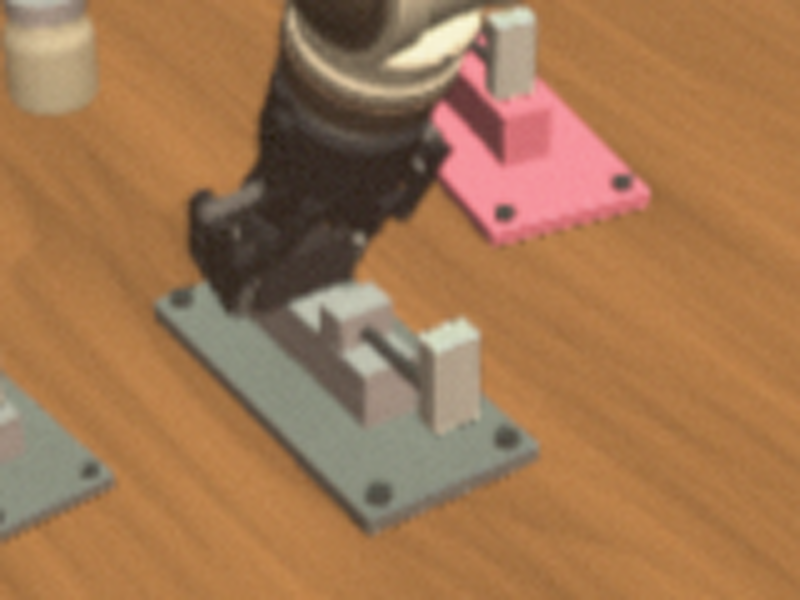

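Bed contact shows as 21 N upward, with the former's calculated centre 14.2 mm above the bed, so it is seated. I'll release and back off along the tool axis.

```bash
python3 -m pendant '[[0,0,-0.004,0,0,0,1],[0,0,0,0,0,0,0.3],[0,0,0,0,0,0,0],[0,0,0,0,0,0,0],[0,0,0,0,0,0,0]]'
python3 -c "
from h import *
st();go([.5139,-.0828,.0342],[154.75,0,-.34])"
python3 -m pendant '[[0,0,-0.1,0,0,0,0],[0,0,-0.16,0,0,0,0],[0,0,-0.16,0,0,0,0],[0,0,-0.16,0,0,0,0],[0,0,0,0,0,0,0]]'
python3 -c "
from h import *
st();c=bot.calibration('wrist');print(c);snap('wrist','w10.png')"
```

```text
time: 13.7
ee_pos: [0.515, -0.0822, 0.0365]
tcp_rot: [154.9, -0.1, -0.3]
wrist_force: [0.3, 0.8, -0.0]
opening: 0.0853
t 13.7 p [ 0.515  -0.0822  0.0365] rpy [ 1.5488e+02 -8.0000e-02 -3.2000e-01] F [ 0.3  0.8 -0. ] T [ 0.38  0.01 -0.  ] open 0.0853 q [  4.3   2.9 -16.8  72.4 -25.   95.1]
shift [-0.0043 -0.0017  0.0095] rows 0.05 turn [-0.0007 -0.0005 -0.0001] rows 0.02
time: 14.2
ee_pos: [0.5137, -0.0193, 0.1711]
tcp_rot: [154.9, 0.1, -0.4]
wrist_force: [-0.4, -0.0, -0.2]
opening: 0.0854
t 14.2 p [ 0.5137 -0.0193  0.1711] rpy [ 1.5488e+02  1.1000e-01 -4.3000e-01] F [-0.4 -0.  -0.2] T [ 0.37 -0.01 -0.  ] open 0.0854 q [ 11.2   2.6  -2.2  90.8 -24.6 102.8]
{'intrinsics': array([[342.38186019,   0.        , 321.72801273],
       [  0.        , 342.38186019, 203.00755049],
       [  0.        ,   0.        ,   1.        ]]), 'xyz': array([0.51498767, 0.11499561, 0.26573908]), 'attitude': array([-43.66818905,   0.0984622 ,  -0.37696801])}
```

View pics/w10.png

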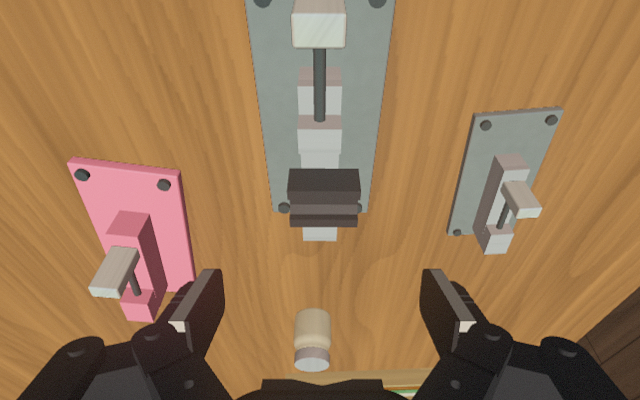

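The former lies flat with its groove up, at about columns 288–360 and rows 170–227. It is about 3 px to the right of the bed's centreline (320). I'll zoom and quantify.

Run:
```python
from h import *
a=cv2.imread('pics/w10.png')[100:245,260:385];cv2.imwrite('pics/w10z.png',cv2.resize(a,None,fx=4,fy=4,interpolation=cv2.INTER_CUBIC))
c=bot.calibration('wrist')
P=np.array([[.04,.028,.073],[.04,-.028,.073],[0.04,.028,.045],[0.04,-.028,.045],[0,.028,.073],[0,-.028,.073],[0,.015,.065],[0,-.015,.065]])+[.0035,0,0]*np.array([1,1,1,1,1,1,0,0])[:,None]
P[:,2]-=0
print(((proj(fix+Rf.apply(P),c)-[260,100])*4).round(0))
```

```text
[[ 94. 372.]
 [394. 373.]
 [106. 279.]
 [383. 280.]
 [108. 515.]
 [379. 517.]
 [173. 498.]
 [314. 499.]]
```

View pics/w10z.png

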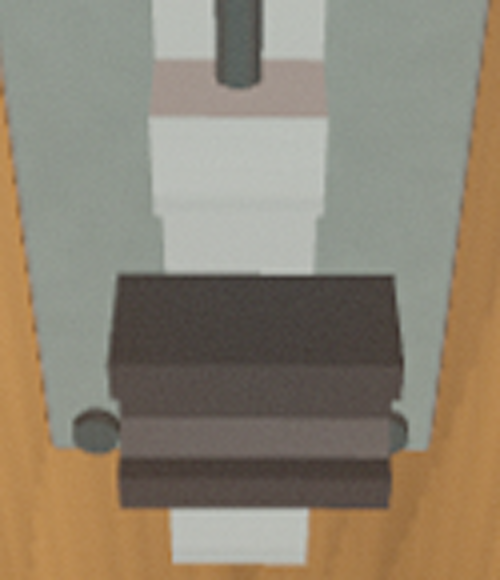

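The former is square, roughly 3 mm off centre across the slide and about 5 mm from the fixed jaw, which is fine. Next I'll grip the tab again and push slowly.

```bash
python3 -m pendant '[[0,0,-0.1,0.0477,0,0,0],[0,0,-0.1,0.0477,0,0,0],[0,-0.17,0,0.0477,0,0,0],[0,-0.17,0,0,0,-0.0477,0],[0,0,0,0,0,-0.0477,0],[0,0,0,0,0,-0.0477,0],[0,0,0,0,0,-0.0477,0],[0,0,0,0,0,-0.0477,0],[0,0,0,0,0,-0.0477,0],[0,0,0,0,0,-0.0477,0],[0,0,0,0,0,-0.0477,0],[0,0,0,0,0,-0.0477,0]]'
python3 -c "
from h import *
st();go([.5134,.063,.12],[180,0,89.4])"
```

```text
time: 15.45
ee_pos: [0.512, 0.0822, 0.1979]
tcp_rot: [-178.8, -0.9, 77.1]
wrist_force: [-0.0, 0.6, 1.0]
opening: 0.0853
t 15.45 p [0.512  0.0822 0.1979] rpy [-178.76   -0.89   77.13] F [-0.   0.6  1. ] T [-0.02  0.07 -0.02] open 0.0853 q [ 8.4  0.9  2.1 92.   1.3 21.3]
shift [-0.0784  0.0291  0.3097] rows 1.6 turn [-0.0063 -0.0056 -0.0681] rows 1.44
```

```bash
python3 -m pendant '[[-0.04,0.015,0.1,-0.003,-0.003,-0.0477,0],[-0.035,0.01,0.1,-0.003,-0.003,-0.025,0],[0,0,0.08,0,0,0,0],[0,0,0,0,0,0,0]]'
python3 -c "
from h import *
st();go([.5134,.063,.068],[180,0,89.4]);snap('wrist','w11.png')"
```

```text
time: 15.85
ee_pos: [0.5135, 0.0609, 0.1207]
tcp_rot: [-179.8, 0.1, 90.7]
wrist_force: [0.6, -0.7, -0.1]
opening: 0.0855
t 15.85 p [0.5135 0.0609 0.1207] rpy [-1.7976e+02  1.0000e-01  9.0670e+01] F [ 0.6 -0.7 -0.1] T [-0.02  0.04  0.  ] open 0.0855 q [ 6.8 -0.  -7.3 82.9 -0.1  6.1]
shift [0.0087 0.0007 0.2107] rows 1.05 turn [-0.0013  0.0006  0.007 ] rows 0.15
```

View pics/w11.png

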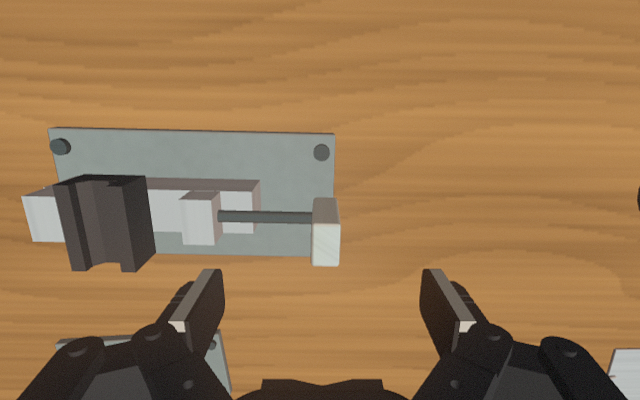

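The groove faces up, and the tab (columns 312–340) is centred between the fingers.

```bash
python3 -m pendant '[[0.004,0,0.11,-0.001,0,0.007,0],[0.004,0,0.11,0,0,0,0],[0,0,0.02,0,0,0,0]]'
python3 -c "
from h import *
st();go([.5134,.063,.068],[180,0,89.4])"
```

```text
time: 16.2
ee_pos: [0.5158, 0.0627, 0.0642]
tcp_rot: [179.7, 0.1, 89.3]
wrist_force: [0.0, 0.0, 0.5]
opening: 0.0852
t 16.2 p [0.5158 0.0627 0.0642] rpy [1.7969e+02 6.0000e-02 8.9250e+01] F [0.  0.  0.5] T [-0.01  0.02  0.05] open 0.0852 q [  7.    0.6 -12.9  76.1  -0.1   7.7]
shift [ 0.0009 -0.0096 -0.0153] rows 0.09 turn [ 0.0017  0.0003 -0.0008] rows 0.04
```

```bash
python3 -m pendant '[[0.001,-0.008,-0.015,0.0017,0,-0.001,1],[0,0,0,0,0,0,1],[0,0,0,0,0,0,1],[0,0,0,0,0,0,1],[0,0,0,0,0,0,1],[0,0,0,0,0,0,1],[0,0,0,0,0,0,1],[0,0,0,0,0,0,1]]' 40
python3 -c "
from h import *
st()"
```

```text
time: 17.0
ee_pos: [0.5159, 0.0632, 0.0738]
tcp_rot: [179.7, 0.0, 89.4]
wrist_force: [0.5, -0.3, -1.2]
opening: 0.0152
t 17.0 p [0.5159 0.0632 0.0738] rpy [1.7971e+02 1.0000e-02 8.9420e+01] F [ 0.5 -0.3 -1.2] T [ 0.01 -0.02  0.03] open 0.0152 q [  7.    0.4 -12.   77.2  -0.1   7.6]
```

```bash
python3 -m pendant '[[-0.02,0,0,0,0,0,1],[-0.02,0,0,0,0,0,1],[-0.02,0,0,0,0,0,1],[-0.02,0,0,0,0,0,1],[-0.012,0,0,0,0,0,1]]'
python3 -c "
from h import *
st()"
python3 -m pendant '[[-0.008,0,0,0,0,0,1],[-0.008,0,0,0,0,0,1],[-0.008,0,0,0,0,0,1]]'
python3 -c "
from h import *
st()"
```

```text
time: 17.5
ee_pos: [0.5156, 0.04, 0.0739]
tcp_rot: [179.7, -0.2, 89.5]
wrist_force: [0.4, 4.5, -1.9]
opening: 0.0152
t 17.5 p [0.5156 0.04   0.0739] rpy [ 1.7971e+02 -1.7000e-01  8.9510e+01] F [ 0.4  4.5 -1.9] T [ 0.67 -0.05 -0.04] open 0.0152 q [  4.4   0.1 -12.4  77.2   0.1   4.8]
time: 17.8
ee_pos: [0.5156, 0.0332, 0.0739]
tcp_rot: [179.7, -0.2, 89.5]
wrist_force: [0.2, 5.4, -1.3]
opening: 0.0151
t 17.8 p [0.5156 0.0332 0.0739] rpy [179.71  -0.19  89.48] F [ 0.2  5.4 -1.3] T [ 0.83 -0.1  -0.08] open 0.0151 q [  3.6   0.  -12.5  77.2   0.2   4.1]
```

```bash
python3 -m pendant '[[-0.006,0,0,0,0,0,1],[-0.005,0,0,0,0,0,1]]'
python3 -c "
from h import *
st()"
python3 -m pendant '[[-0.004,0,0,0,0,0,1]]'
python3 -m pendant '[[-0.004,0,0,0,0,0,1]]'
```

```text
time: 18.0
ee_pos: [0.5155, 0.0303, 0.0738]
tcp_rot: [179.7, -0.2, 89.5]
wrist_force: [1.3, 5.5, -2.1]
opening: 0.0151
t 18.0 p [0.5155 0.0303 0.0738] rpy [179.71  -0.21  89.49] F [ 1.3  5.5 -2.1] T [ 0.82 -0.03 -0.04] open 0.0151 q [  3.3  -0.  -12.5  77.2   0.2   3.8]
time: 18.1
ee_pos: [0.5155, 0.0294, 0.0739]
tcp_rot: [179.7, -0.2, 89.5]
wrist_force: [-0.0, 9.8, -0.4]
opening: 0.015
time: 18.2
ee_pos: [0.5155, 0.0294, 0.0739]
tcp_rot: [179.7, -0.4, 89.5]
wrist_force: [0.4, 15.1, -0.7]
opening: 0.0149
```

```bash
python3 -m pendant '[[-0.006,0,0,0,0,0,1]]'
python3 -m pendant '[[-0.007,0,0,0,0,0,1]]'; python3 -m pendant '[[-0.007,0,0,0,0,0,1]]'
```

```text
time: 18.3
ee_pos: [0.5155, 0.0294, 0.0739]
tcp_rot: [179.7, -0.6, 89.6]
wrist_force: [0.4, 16.8, -1.4]
opening: 0.0149
time: 18.4
ee_pos: [0.5155, 0.0294, 0.0739]
tcp_rot: [179.7, -0.8, 89.7]
wrist_force: [-0.6, 17.1, -1.3]
opening: 0.0152
time: 18.5
ee_pos: [0.5155, 0.0294, 0.0739]
tcp_rot: [179.7, -1.0, 89.8]
wrist_force: [0.6, 16.6, -1.9]
opening: 0.0148
```

```bash
python3 -m pendant '[[-0.011,0,0,0,0.004,0,1]]'
python3 -m pendant '[[-0.011,0,0,0,0.002,0,1]]'
python3 -m pendant '[[0,0,0,0,0,0,1]]'
python3 -c "
from h import *
snap('wrist','w12.png')"
```

```text
time: 18.6
ee_pos: [0.5155, 0.0295, 0.074]
tcp_rot: [179.7, -2.0, 89.9]
wrist_force: [0.5, 26.1, -1.9]
opening: 0.0151
time: 18.7
ee_pos: [0.5155, 0.0296, 0.0739]
tcp_rot: [179.7, -2.8, 90.0]
wrist_force: [0.7, 24.7, -2.5]
opening: 0.0152
time: 18.8
ee_pos: [0.5155, 0.03, 0.0739]
tcp_rot: [179.7, -2.8, 90.1]
wrist_force: [0.1, -2.2, -1.2]
opening: 0.0151
```

View pics/w12.png

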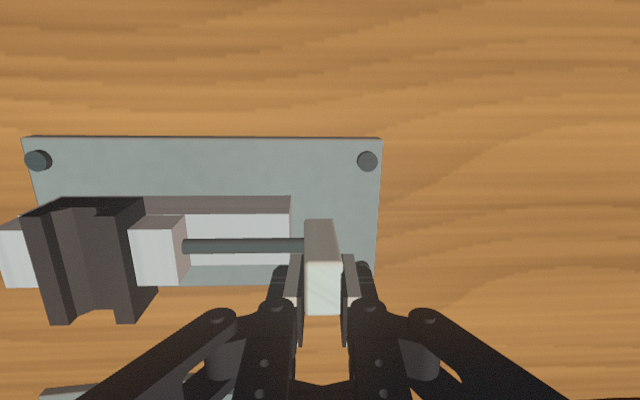

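Contact came at gap ≈0.040 and held up to 26 N. The last zero row relaxed slightly (−2 N), so I'll part-open the fingers and re-seat the jaw with the outer finger alone, so that letting go can't pull it back.

```bash
python3 -m pendant '[[0,0,0,0,0,0,0.65],[0,0,0,0,-0.008,-0.003,0.65],[0,0,0,0,-0.008,0,0.65],[0,0,0,0,0,0,0.65]]'
python3 -c "
from h import *
st();snap('wrist','w13.png')"
```

```text
time: 19.25
ee_pos: [0.5157, 0.028, 0.0743]
tcp_rot: [179.7, 0.6, 90.6]
wrist_force: [-0.4, 0.2, -0.1]
opening: 0.0297
t 19.25 p [0.5157 0.028  0.0743] rpy [179.65   0.61  90.57] F [-0.4  0.2 -0.1] T [-0.   -0.03 -0.03] open 0.0297 q [  3.5  -0.  -12.5  77.2  -0.6   2.9]
```

View pics/w13.png

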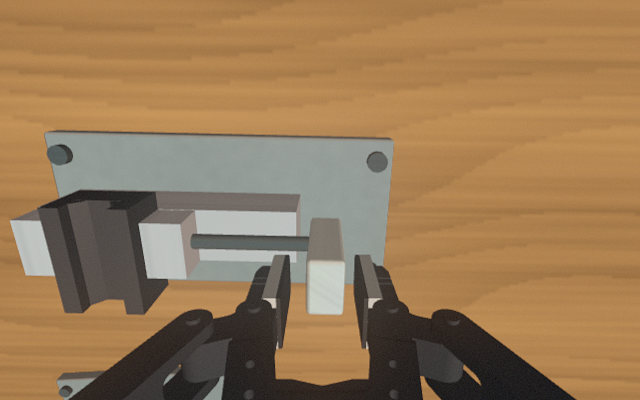

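```bash
python3 -m pendant '[[-0.01,0,0,0,0,0,0.65],[-0.006,0,0,0,0,-0.003,0.65]]'
python3 -m pendant '[[-0.006,0,0,0,0,0,0.65]]';python3 -m pendant '[[-0.006,0,0,0,0,0,0.65]]';python3 -m pendant '[[-0.006,0,0,0,0,0,0.65]]'
```

```text
time: 19.5
ee_pos: [0.5158, 0.024, 0.0744]
tcp_rot: [179.7, 0.6, 91.2]
wrist_force: [-0.3, -0.1, 0.6]
opening: 0.0298
time: 19.6
ee_pos: [0.5158, 0.0224, 0.0745]
tcp_rot: [179.7, 0.5, 91.2]
wrist_force: [-1.8, 10.4, 1.3]
opening: 0.0298
time: 19.7
ee_pos: [0.5158, 0.0223, 0.0745]
tcp_rot: [179.6, 0.3, 91.2]
wrist_force: [0.1, 16.2, -0.2]
opening: 0.0299
time: 19.8
ee_pos: [0.5158, 0.0224, 0.0743]
tcp_rot: [179.7, 0.1, 91.3]
wrist_force: [-0.0, 12.6, -0.3]
opening: 0.03
```

Contact held without the jaw moving. I'll make one firmer press, then back off.

```bash
python3 -m pendant '[[-0.009,0,0,0,0,0,0.65]]'; python3 -m pendant '[[-0.009,0,0,0,0,0,0.65]]'
python3 -m pendant '[[0.012,0,0,0,0,0,0.65],[0.012,0,0,0,0,0,0.65],[0,0,0,0,0,0.005,0.65]]'
python3 -c "
from h import *
st()"
```

```text
time: 19.9
ee_pos: [0.5159, 0.0224, 0.0743]
tcp_rot: [179.7, -0.3, 91.4]
wrist_force: [0.9, 18.7, -0.7]
opening: 0.0301
time: 20.0
ee_pos: [0.5159, 0.0226, 0.0742]
tcp_rot: [179.7, -0.6, 91.5]
wrist_force: [-0.1, 16.8, -1.3]
opening: 0.0298
time: 20.3
ee_pos: [0.5156, 0.0288, 0.0742]
tcp_rot: [179.7, -0.7, 90.5]
wrist_force: [0.1, 0.6, 0.2]
opening: 0.0296
t 20.3 p [0.5156 0.0288 0.0742] rpy [179.67  -0.65  90.53] F [0.1 0.6 0.2] T [-0.07  0.01  0.02] open 0.0296 q [  2.8  -0.1 -12.5  77.2   0.6   2.3]
```

Now I'll rise clear and look.

```bash
python3 -m pendant '[[0,0,-0.08,0,0,0,0.65],[0,0,-0.15,0,0,0,0.65],[0,0,-0.17,0,0,0,0.65],[0,0,-0.17,0,0,0,0.65],[0.1,0,-0.1,0,0,0,0.65],[0.1,0,0,0,0,0,0.65],[0,0,0,0,0,0,0.65]]'
python3 -c "
from h import *
st();print(bot.calibration('wrist'));snap('wrist','w14.png');snap('scene','s14.png');snap('top','t14.png')
cv2.imwrite('pics/w14z.png',cv2.resize(cv2.imread('pics/w14.png')[90:290,0:360],None,fx=2,fy=2,interpolation=cv2.INTER_CUBIC))
cv2.imwrite('pics/s14z.png',cv2.resize(cv2.imread('pics/s14.png')[150:260,200:360],None,fx=5,fy=5,interpolation=cv2.INTER_CUBIC))"
```

```text
time: 21.0
ee_pos: [0.5136, 0.0756, 0.248]
tcp_rot: [179.8, -0.5, 90.0]
wrist_force: [0.3, -0.6, -0.5]
opening: 0.03
t 21.0 p [0.5136 0.0756 0.248 ] rpy [179.76  -0.51  89.96] F [ 0.3 -0.6 -0.5] T [ 0.01  0.01 -0.03] open 0.03 q [ 8.1  0.8  7.6 96.5  0.5  8.2]
{'intrinsics': array([[342.38186019,   0.        , 321.72801273],
       [  0.        , 342.38186019, 203.00755049],
       [  0.        ,   0.        ,   1.        ]]), 'xyz': array([0.43166038, 0.07434752, 0.39041162]), 'attitude': array([-18.73235065,  -0.44341878,  90.00849283])}
```

View pics/w14.png

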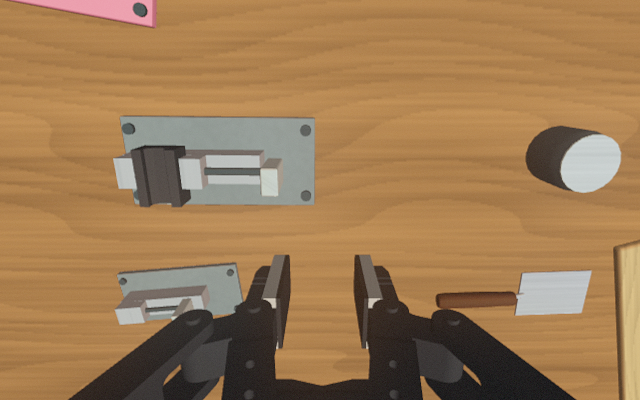

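View pics/s14z.png

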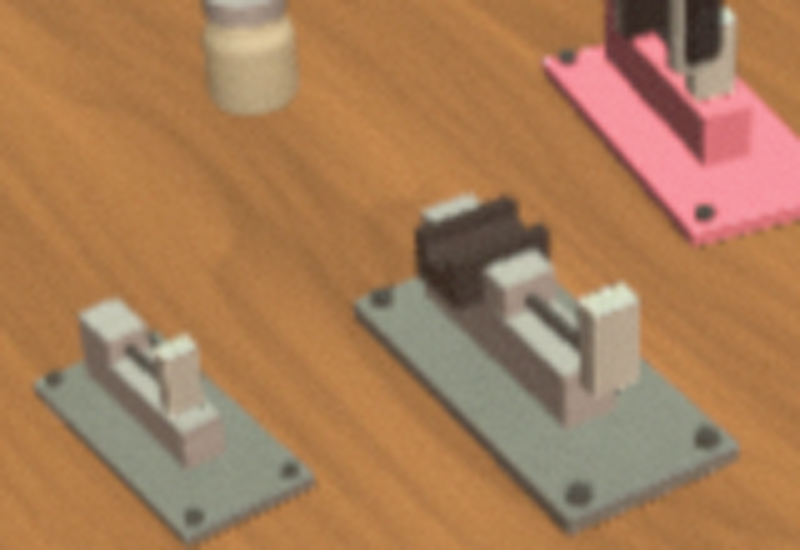

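View pics/t14.png

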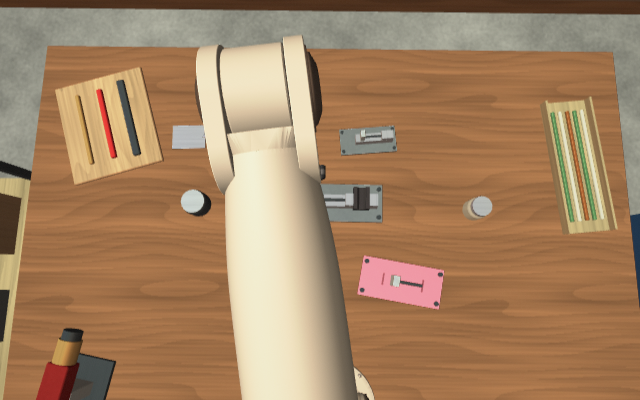

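```bash
python3 -c "
from h import *
cv2.imwrite('pics/w14y.png',cv2.resize(cv2.imread('pics/w14.png')[105:220,100:325],None,fx=3.5,fy=3.5,interpolation=cv2.INTER_CUBIC))
c=bot.calibration('wrist')
P=[[.04,.028,.073],[.04,-.028,.073],[0,.028,.073],[0,-.028,.073],[.04,.015,.065],[.04,-.015,.065],[.138,.013,.095],[.122,.013,.095]]
print(((proj(fix+Rf.apply(P),c)-[100,105])*3.5).round(0))"
```

```text
[[263. 150.]
 [289. 351.]
 [111. 149.]
 [145. 350.]
 [281. 193.]
 [294. 298.]
 [628. 228.]
 [564. 227.]]
```

View pics/w14y.png

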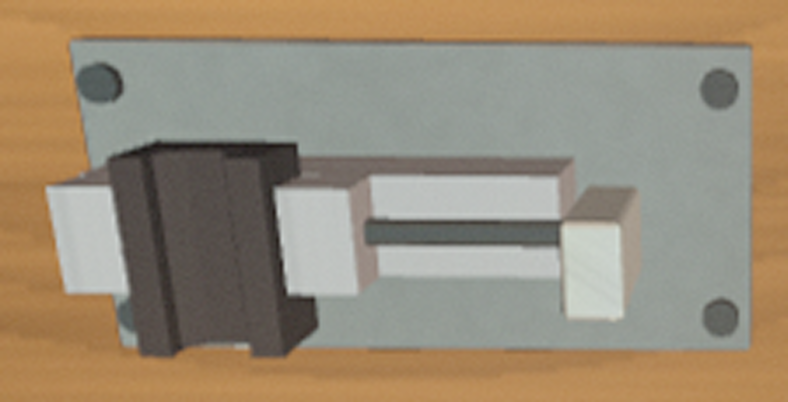

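The former sits tight between the jaws, square, with its edges within a few zoomed pixels of the prediction for a 40 mm gap (about 1 mm). I'll hand in.

```bash
python3 -c "
from h import *
st();print(bot.job_done())"
```

```text
t 21.15 p [0.5132 0.0737 0.247 ] rpy [179.86  -0.46  89.9 ] F [ 0.3  0.3 -0.4] T [-0.    0.03  0.04] open 0.0295 q [ 7.9  0.8  7.5 96.5  0.4  8. ]
the job is handed in; nothing more can be done
None
```

The former is clamped in the fixture with its groove straight up, square against the fixed jaw, and I handed the job in at 21.2 s with the arm raised clear.

I drew the jaw back by its tab to a gap of about 73 mm and gripped the former by its plain ends. I turned it a quarter turn in the air, set it flat on the bed, and pushed the jaw up slowly. It met the former at a gap of about 40 mm, at roughly 10 mm/s, and I pressed it to about 26 N at most. One step after that relaxed to a slight 2 N pull on the tab. I then let go of the tab and pressed the jaw home again with one finger, to about 19 N; it did not move.

**Last checks:**
- **Former:** in the last pictures it touches both jaws with its groove up. Its edges lie within about 1 mm of where a 40 mm gap should put them.
- **Centring:** before clamping, one picture put it about 3 mm off centre across the slide; the final view suggests about 1 mm. I left it, as "roughly centred" was asked.
- **Bystanders:** the jar and the tin are where they started. The paddle shows no movement, but the arm hid part of it in the last top view.
- **Joint 4:** while tilting in free air it came within about 0.3° of its range limit (130.2° against 130.52°). No reading showed it past the limit.

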